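# Set the block heater and hold a probe in its guide hole

### The arm

A 6-joint arm with a two-finger parallel gripper is mounted at the origin on a cart in front of the work surface, level with it; the furniture and walls round the work are solid. World frame = base frame: x ahead of the robot, y to its left, z up, the work surface at z = 0. Lengths are in m, angles in rad, forces in N, time in s.
With the tool pointing down it reaches from about 0.35 to 0.975 m from the base axis. Payload 7.1 kg.
Tool frame: the origin (TCP) lies on the centre line of the jaws, within the pads' length; the fingertips stand 11 mm ahead of it and the grasp point (between the pads) lies 8 mm behind it; z points along the fingers, y is the line along which they close (so a half turn about z gives the same grasp; the last joint's range is limited). The gripper opens to 88 mm and grips with 3 to 60 N. Pads are 20 mm wide; open, the fingers measure 115 mm over their backs; the gripper's body (75 mm by 178 mm) begins 61 mm behind the grasp point.
Start: joints at [1.144, 0.423, 1.63, -0, 1.089, -0.019], TCP at [0.248, 0.574, 0.234] pointing down, gripper open.
Joint ranges: [-3, 3], [-0.9, 2.11], [0.09, 2.58], [-1.31, 4.45], [0.11, 2.69], [-2.54, 2.54]. Speed limits (rad/s): [2.39, 2.39, 3.01, 3.14, 3.14, 3.14].

### API

Orientations are given as a rotation vector (axis times angle).
In Python, from workcell import bot gives the robot as it stands.
- The arm moves only by the tool move_tool, called after "Call:" by a JSON object that holds its "name" and its "arguments", one argument or row to a line. Schema: {"type":"object","properties":{"increments":{"type":"string"},"clamp_n":{"type":"number"},"only":{"type":"string"},"quiet":{"type":"boolean"},"lines":{"type":"string"}},"required":["increments"],"additionalProperties":false}. increments is a string of 1 to 20 rows, parted by a bar, with the numbers parted by spaces; each row has 7 numbers: the opening from 0.0 (shut) to 1.0 (fully open), then dx, dy, dz in units of 25 mm, then a rotation vector rx, ry, rz in units of 0.1 rad; each row is the pose to reach, as a shift and turn from the pose commanded when the call began, along the tool's axes at that moment; what a row does not reach only later rows make up. A row lasts 1/12 s, in which the tool goes at most 0.0417 m and 0.125 rad, less where a joint would pass 70% of its speed; a pose out of reach is approached as far as the arm can. The fingers move at their own pace and stop on an object; clamp_n is the grip in N (left out, the last holds). Time passes only in rows, so rows that do not move let the fingers close. The tool returns the time, the measured TCP pose, the force, the opening and the grip force at its end. only (a regular expression) keeps the lines of the reply that match it, lines (a string "A,B") keeps lines A to B, and quiet returns only ok. Input that does not fit is refused with a message, and nothing moves.
- bot.get_state(): the state, without advancing time (a new reading comes with each control period).
- bot.snapshot(name): name is "scene" or "top"; returns the picture (480x640x3 uint8, red, green, blue); there is no depth.
- bot.calibration(name): a dict with "vfov" (degrees; the focal length in pixels is half the picture's height over the tangent of half this angle, whatever the lens; pixels are square), "cx", "cy" (the principal point, pixels), "D" ([k1, k2, p1, p2, k3] as OpenCV has them; the pictures are not rectified), "R" (3x3) and "t" (3): a world point X has camera coordinates R X + t. Camera axes: x right, y down, z forward; pixel columns grow to the right and rows downward; lengths in m; the calibration is good to about 2 mm. A picture is of the moment at which its call begins. calibration takes no time and is no camera call.
- bot.close_job(): hands the job in; it is judged then, once.
The state is a dict: "t": time; "joint_pos": joint angles; "dq": joint speeds; "effort": joint torques, N m; "position": TCP position; "tool_rot": TCP orientation; "wrist_force": force on the tool from outside, world axes, zero at the start; "ft_torque": the same for the moment, N m; "opening": opening from 0.0 (shut) to 1.0 (fully open); "grasp_force": force on a finger pad.
Only numpy, scipy, OpenCV 4.12 (cv2) and the standard library are available. Lean on these libraries where they do the work, as an engineer would, in place of code of your own. Each camera call takes 0.05 s, during which the arm holds its last target. There are 200 camera calls.

### The job

First turn the block heater's dial so that its white pointer line stands at the one long mark of the scale. Then take the probe out of its rest by the handle and lower its rod straight down the guide hole of the heater until the black ring on the rod is level with the top of the hole, without the probe touching the heater anywhere. Finish still holding it there, upright, still and centred in the hole; leave the things round about where they are.

Things in the scene. Friction and masses are not known exactly. Their poses are not given: they have to be found in the camera images.
- heater: Block heater fixed to the desk, 200 x 110 mm. Origin: centre of its underside, on the desk; x runs from the control panel to the block, y to the left, z up. The white control panel (x -100 to +20 mm) is 40 mm high and carries the dial; the metal block (x +20 to +100 mm) is 85 mm high and has the guide hole in its top.
- dial (a joint): Dial on the panel, its upright axis at x -45, y 0 mm in the heater's frame. Value in rad: 0 when the pointer points along the heater's +x (to the block), growing as it is turned clockwise seen from above; range -2.4 to 2.4. Scale ticks every 0.45 rad; the one long, broad mark stands at +0.9. It stays where left (friction 0.04 N m); starts between -0.55 and +0.3.
- dial_grip (a point): Point on the dial's axis where to grip it, 70 mm above the desk; its x axis runs along the bar towards the pointer end, z up. The black grip bar is 44 long, 12 thick, its top 74 mm above the desk, with a white line on the pointer half; below it is a round skirt 48 mm across whose top is 47.5 mm above the desk.
- long_mark (a point): Middle of the long scale mark (18 x 3.4 mm) printed on the panel, 37 mm from the dial's axis, 40 mm above the desk.
- guide_hole (a point): Centre of the mouth of the guide hole, 85 mm above the desk, z up. Upright round blind hole, 20 mm across, 65 mm deep, at x +60, y 0 mm in the heater's frame; a thin dark ring is printed round it.
- rest: Fixed rest of the probe: dark foot plate 76 x 76 x 8 mm with a grey column 36 x 36 mm, whose top is 90 mm above the desk, with a 10 mm upright hole in which the probe's rod stands. Origin: centre of its underside on the desk; z up.
- probe: The probe, about 70 g, loose, standing upright in the rest with the shoulder of its handle on the column's top (lift it 80 mm to free the rod). Straight steel rod 8 mm across and 80 mm long, then a black round handle 22 mm across and 50 mm long. Origin: the rod's lower end; z runs up along the rod; the handle spans z 80 to 130 mm.
- probe_tip (a point): Lower end of the rod (the probe's origin).
- depth_ring (a point): Middle of the black ring on the rod (3 mm high), on the rod's axis 40 mm above its lower end.
- probe_grip (a point): Point on the handle's axis where to grip it, 107 mm above the rod's lower end.
- tape_roll: Bystander: roll of tape lying flat, 52 mm across, 19 mm high; leave it alone. Origin: centre of its underside.
- glue_stick: Bystander: upright glue stick, 25 mm across, 90 mm high; leave it alone. Origin: centre of its underside.
- bottle_1: Bystander: brown dropper bottle, 33 mm across, 102 mm high; leave it alone. Origin: centre of its underside.

How it is judged:
By the outcome, as a careful person would: the job done as asked, in the order asked, and still so for the second after the job is handed in, while the arm keeps its last pose, push and grip.
It also fails if it takes over 62 s, if anything falls off the work surface, if the arm or the gripper's body presses on something with over 40 N, if the wrist force passes 120 N, or if a joint passes its speed limit or range.

## Working session

There is one attempt and no reset: what is moved stays moved. The work goes in short steps, Python scripts to look and compute and a tool call to move; the robot and the scene stay as the last step left them, time stands still between calls to the robot, and variables do not carry over. Pictures are saved under pics/ and viewed, at most 10 in all, crops included, and the job is handed in when it is done.

```bash
ls; mkdir -p pics; python3 - <<'E'
from workcell import bot
import cv2
s=bot.get_state();print(s)
for n in("scene","top"):
    print(n,bot.calibration(n)); im=bot.snapshot(n); cv2.imwrite(f"pics/{n}0.png",im[:,:,::-1])
E
```

```text
pics
workcell.py
{'t': 0.0, 'joint_pos': array([ 1.14399974e+00,  4.23841060e-01,  1.63069205e+00, -1.88237788e-05,
        1.08861626e+00, -1.89837274e-02]), 'dq': array([0.00121458, 0.00030729, 0.00058045, 0.00165873, 0.0014848 ,
       0.0013517 ]), 'effort': array([ 1.50403015e-03, -5.44639242e+01, -2.73651356e+01,  6.44334080e-02,
        2.30402488e-02, -1.25398810e-04]), 'position': array([0.24762094, 0.57325656, 0.23290075]), 'tool_rot': array([-6.36081075e-01, -3.07618915e+00,  2.39033705e-03]), 'wrist_force': array([0.04087692, 0.16526362, 0.13141252]), 'ft_torque': array([-0.07795195,  0.0225789 ,  0.02527133]), 'grasp_force': 0.0, 'opening': 0.9974977324069937}
scene {'vfov': 43.395951833875934, 'cx': 330.664558536523, 'cy': 232.65231199698837, 'D': array([-0.019098,  0.      ,  0.      ,  0.      ,  0.      ]), 'R': array([[ 0.72464039, -0.68887698, -0.01856905],
       [-0.34336493, -0.33756594, -0.87644153],
       [ 0.59749212,  0.64148089, -0.48115011]]), 't': array([-0.3998502 ,  0.27045885,  0.7417348 ])}
top {'vfov': 53.513163491909786, 'cx': 315.4763271939656, 'cy': 238.5790044958111, 'D': array([0.0143807, 0.       , 0.       , 0.       , 0.       ]), 'R': array([[ 0.02253195, -0.99972593,  0.00635453],
       [-0.99317007, -0.02311112, -0.11436385],
       [ 0.11447937, -0.00373429, -0.99341861]]), 't': array([-0.0362572 ,  0.54172987,  0.86706747])}
```

View pics/scene0.png

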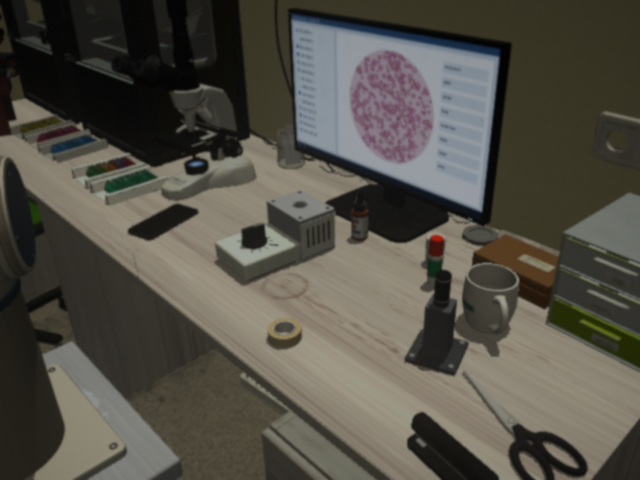

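View pics/top0.png

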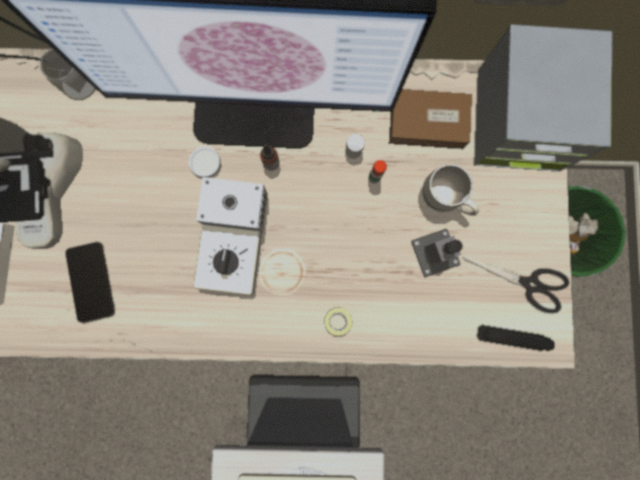

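The top view shows the dial at about (226,262), the guide hole at (230,202), the probe handle at (454,246) and the rest plate at (437,253). The scene view shows the dial at (254,236), the hole at (299,204) and the probe at (441,290). I'll enlarge the crops to read these more exactly.

```bash
cat > h.py <<'E'
import numpy as np, cv2
from workcell import bot
def K(n):
    c=bot.calibration(n); f=240/np.tan(np.radians(c["vfov"]/2))
    return c,np.array([[f,0,c["cx"]],[0,f,c["cy"]],[0,0,1.]])
def ray(n,uv):
    c,k=K(n); p=cv2.undistortPoints(np.array([[uv]],float),k,c["D"])[0,0]
    return -c["R"].T@c["t"], c["R"].T@np.r_[p,1]
def plane(n,uv,z):
    o,d=ray(n,uv); return o+d*(z-o[2])/d[2]
def proj(n,X):
    c,k=K(n); return cv2.projectPoints(np.array([X],float),cv2.Rodrigues(c["R"])[0],c["t"],k,c["D"])[0][0,0]
def cross(uvs):
    A=0;b=0
    for n,uv in uvs:
        o,d=ray(n,uv); d/=np.linalg.norm(d); P=np.eye(3)-np.outer(d,d); A=A+P; b=b+P@o
    return np.linalg.solve(A,b)
E
python3 - <<'E'
import cv2, numpy as np
t=cv2.imread("pics/top0.png"); s=cv2.imread("pics/scene0.png")
def cr(im,x,y,w,h,k): 
    return cv2.resize(im[y:y+h,x:x+w],None,fx=k,fy=k,interpolation=cv2.INTER_CUBIC)
a=cr(t,190,170,80,130,4.5); b=cr(t,400,215,80,65,5)
o=np.zeros((585,770,3),np.uint8); o[:,:360]=a; o[:325,370:770]=b
cv2.imwrite("pics/c1.png",o)
a=cr(s,210,185,130,100,4); b=cr(s,400,260,70,115,4)
o=np.zeros((460,800,3),np.uint8); o[:400,:520]=a; o[:,520:800]=b
cv2.imwrite("pics/c2.png",o)
E
```

```text
(no output)
```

View pics/c1.png

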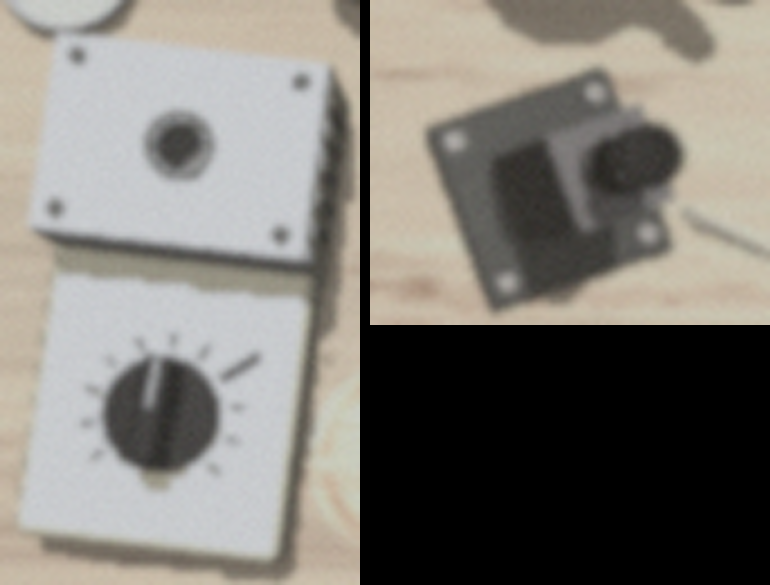

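View pics/c2.png

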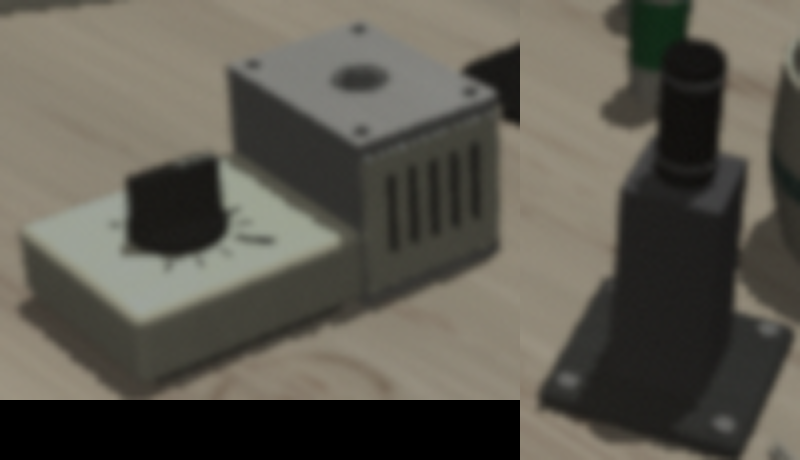

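The crops show the four block screws clearly around the hole, the long mark to the right of the bar, the white pointer line just left of the block direction, and the four plate screws of the rest. I'll refine these with masks and cast rays.

```bash
python3 - <<'E'
from h import *
np.set_printoptions(precision=4,suppress=True)
T=lambda x,y:((x+.5)/4.5-.5+190,(y+.5)/4.5-.5+170)
T2=lambda x,y:((x-370+.5)/5-.5+400,(y+.5)/5-.5+215)
S=lambda x,y:((x+.5)/4-.5+210,(y+.5)/4-.5+185)
S2=lambda x,y:((x-520+.5)/4-.5+400,(y+.5)/4-.5+260)
g={n:cv2.imread(f"pics/{n}0.png",0).astype(float) for n in("top","scene")}
def dark(n,uv,r,bright=False):
    im=g[n]; u,v=map(round,uv); 
    w=im[v-r:v+r+1,u-r:u+r+1]; base=np.median(np.r_[w[0],w[-1],w[:,0],w[:,-1]])
    w=np.clip((w-base if bright else base-w)-8,0,None); yy,xx=np.mgrid[v-r:v+r+1,u-r:u+r+1]
    return (xx*w).sum()/w.sum(),(yy*w).sum()/w.sum()
ts=[dark("top",T(*p),3) for p in[(77,56),(301,81),(55,208),(281,236)]]
ss=[dark("scene",S(*p),3) for p in[(359,29),(470,91),(252,64),(361,131)]]  # back-left, back-right, front-left, front-right
Pt=np.array([plane("top",p,.085) for p in ts]); Ps=np.array([plane("scene",p,.085) for p in ss])
print("top screws\n",Pt,"\nscene\n",Ps)
print("centres",Pt.mean(0),Ps.mean(0))
ht=dark("top",T(180,145),10); hs=dark("scene",S(360,78),10)
print("hole",plane("top",ht,.085),plane("scene",hs,.085),cross([("top",ht),("scene",hs)]))
for P in(Pt,Ps):
    d=P[0]+P[1]-P[2]-P[3]; e=P[0]+P[2]-P[1]-P[3]; print("yaw",np.arctan2(d[1],d[0]),np.arctan2(-e[0],e[1]),np.linalg.norm(d)/2,np.linalg.norm(e)/2)
lt=plane("top",T(241,367),.04); dt=plane("top",T(161,414),.0475); print("mark",lt,"dial skirt",dt)
a=plane("top",T(147,408),.074);b=plane("top",T(156,357),.074);print("pointer",a,b,"dir",np.arctan2(*(b-a)[1::-1]))
ls=plane("scene",S(256,240),.04);print("mark scene",ls)
rs=[dark("top",T2(*p),2,True) for p in[(455,141),(597,93),(508,282),(649,233)]]
R=np.array([plane("top",p,.008) for p in rs]);print("rest",R,R.mean(0))
q=[dark("scene",S2(*p),2,True) for p in[(569,380),(724,424),(768,329)]]
print("rest scene",np.array([plane("scene",p,.008) for p in q]),plane("scene",q[0],.008)/2+plane("scene",q[2],.008)/2)
print("handle top",plane("top",T2(648,158),.14),plane("scene",S2(693,54),.14))
print("tape",plane("top",(338,322),.019),"glue",plane("top",(380,167),.09),"bottle",plane("top",(268,153),.102))
E
```

```text
top screws
 [[0.6341 0.1736 0.085 ]
 [0.6254 0.0842 0.085 ]
 [0.5723 0.1793 0.085 ]
 [0.5635 0.09   0.085 ]] 
scene
 [[0.6339 0.1742 0.085 ]
 [0.6328 0.0885 0.085 ]
 [0.5672 0.1772 0.085 ]
 [0.56   0.0867 0.085 ]]
centres [0.5988 0.1318 0.085 ] [0.5985 0.1316 0.085 ]
hole [0.5988 0.1318 0.085 ] [0.5976 0.1316 0.085 ] [0.5985 0.1321 0.0846]
yaw -0.09294896140358315 -0.09690480140358873 0.062134777309312 0.0897737929258204
yaw -0.009263748197708513 -0.047246783193610996 0.06977082146317318 0.08820384794311548
mark [0.5147 0.1101 0.04  ] dial skirt [0.4941 0.1409 0.0475]
pointer [0.4947 0.1417 0.074 ] [0.515 0.139 0.074] dir -0.12957213017489538
mark scene [0.5138 0.11   0.04  ]
rest [[ 0.5415 -0.2195  0.008 ]
 [ 0.5618 -0.274   0.008 ]
 [ 0.4873 -0.2396  0.008 ]
 [ 0.5076 -0.2942  0.008 ]] [ 0.5245 -0.2568  0.008 ]
rest scene [[ 0.4868 -0.2391  0.008 ]
 [ 0.5075 -0.2934  0.008 ]
 [ 0.5646 -0.2725  0.008 ]] [ 0.5257 -0.2558  0.008 ]
handle top [ 0.5226 -0.2549  0.14  ] [ 0.5222 -0.2569  0.14  ]
tape [ 0.3874 -0.0697  0.019 ] glue [ 0.6676 -0.1365  0.09  ] bottle [0.6849 0.064  0.102 ]
```

Both views agree to about 1 mm: hole (0.5985, 0.132), heater yaw -0.095, dial axis (0.4943, 0.1416). The long mark lies in world direction -0.995 at radius 37 mm, which matches the spec. The pointer is at about -0.1, and the probe axis at about (0.524, -0.256). Next I'll work out the move to the dial.

```bash
cat >> h.py <<'E'
from scipy.spatial.transform import Rotation as Ro
def go(p,yaw):
    s=bot.get_state(); R0=Ro.from_rotvec(s["tool_rot"]).as_matrix(); c,n=np.cos(yaw),np.sin(yaw)
    Rt=np.array([[c,n,0],[n,-c,0],[0,0,-1.]])
    print("yaw now",round(np.arctan2(R0[1,0],R0[0,0]),3),"shift",np.round(R0.T@(np.array(p)-s["position"]),4),"turn",np.round(Ro.from_matrix(R0.T@Rt).as_rotvec(),4),
     "q1,q6",np.round(s["joint_pos"][[0,5]],3))
E
python3 - <<'E'
from h import *
for y in(-.11,-.11+np.pi): go([.4943,.1415,.14],y)
E
```

```text
yaw now 2.734 shift [-0.3977 -0.2985  0.0934] turn [-3.0000e-04  2.0000e-03  2.8438e+00] q1,q6 [ 1.144 -0.019]
yaw now 2.734 shift [-0.3977 -0.2985  0.0934] turn [-1.400e-03 -2.000e-04 -2.978e-01] q1,q6 [ 1.144 -0.019]
```
Yaw now 2.734 with q1=1.144,q6=-.019: yaw = q1 - q6 + 1.571. At dial q1≈.279; yaw 3.03 → q6 = .279+1.571-3.03=-1.18. Turn to yaw -0.995+π=2.147: q6=-.3. Fine.

The manual's scale: shifts go in units of 25 mm and turns go in units of 0.1 rad. Converting my numbers, -0.3977 m is -15.908, -0.365 m is -14.6, -0.298 rad is -2.98.

Call:
{"name": "move_tool", "arguments": {
  "increments": "0.5 -1.328 -0.996 0 0 0 -0.25 | 0.5 -2.652 -1.988 0 0 0 -0.5 | 0.5 -3.976 -2.984 0 0 0 -0.75 | 0.5 -5.304 -3.98 0 0 0 -1 | 0.5 -6.64 -4.96 0.4 0 0 -1.25 | 0.5 -7.96 -5.96 0.8 0 0 -1.5 | 0.5 -9.28 -6.96 1.2 0 0 -1.75 | 0.5 -10.6 -7.96 1.6 0 0 -2 | 0.5 -11.92 -8.96 2 0 0 -2.25 | 0.5 -13.28 -9.96 2.4 0 0 -2.5 | 0.5 -14.6 -10.96 3.2 0 0 -2.75 | 0.5 -15.908 -11.94 3.736 0 0 -2.98 | 0.5 -15.908 -11.94 3.736 0 0 -2.98 | 0.5 -15.908 -11.94 3.736 0 0 -2.98 | 0.5 -15.908 -11.94 3.736 0 0 -2.98",
  "clamp_n": 20
}}

```text
t: 1.35
position: [0.4943, 0.1418, 0.14]
tool_rot: [-0.176, -3.135, 0.0]
wrist_force: [-0.6, 0.8, -0.2]
opening: 0.497
grasp_force: 0.0
```

```bash
python3 - <<'E'
from h import *
go([.4943,.1415,.063],-.11+np.pi)
E
```

```text
yaw now 3.03 shift [-0.0002 -0.0003  0.077 ] turn [-0.0001 -0.0012 -0.0021] q1,q6 [ 0.256 -1.203]
```

In the tool's units: 0.077 m is 3.08, 0.065 m is 2.6.

Call:
{"name": "move_tool", "arguments": {
  "increments": "0.5 0 0 1 0 0 0 | 0.5 0 0 2 0 0 0 | 0.5 0 0 2.6 0 0 0 | 0.5 0 0 3.08 0 0 0 | 0.5 0 0 3.08 0 0 0 | 0.3 0 0 3.08 0 0 0 | 0.15 0 0 3.08 0 0 0 | 0 0 0 3.08 0 0 0 | 0 0 0 3.08 0 0 0 | 0 0 0 3.08 0 0 0 | 0 0 0 3.08 0 0 0 | 0 0 0 3.08 0 0 0",
  "clamp_n": 20
}}

```text
t: 2.35
position: [0.4951, 0.1418, 0.064]
tool_rot: [0.173, 3.136, 0.0]
wrist_force: [0.9, -2.0, 6.2]
opening: 0.136
grasp_force: 19.9
```

```bash
python3 - <<'E'
from h import *
go([.4943,.1415,.063],-.995+np.pi)
print(bot.get_state()["ft_torque"])
E
```

```text
yaw now 3.032 shift [ 0.0007 -0.0003  0.001 ] turn [6.000e-04 1.000e-03 8.851e-01] q1,q6 [ 0.256 -1.204]
[-0.47465473  0.0825767  -0.0603034 ]
```

In the tool's units: -0.001 m is -0.04, 0.885 rad is 8.85.

Call:
{"name": "move_tool", "arguments": {
  "increments": "0 0 0 -0.04 0 0 0.8 | 0 0 0 -0.04 0 0 1.6 | 0 0 0 -0.04 0 0 2.4 | 0 0 0 -0.04 0 0 3.2 | 0 0 0 -0.04 0 0 4 | 0 0 0 -0.04 0 0 4.8 | 0 0 0 -0.04 0 0 5.6 | 0 0 0 -0.04 0 0 6.4 | 0 0 0 -0.04 0 0 7.2 | 0 0 0 -0.04 0 0 8 | 0 0 0 -0.04 0 0 8.6 | 0 0 0 -0.04 0 0 8.85 | 0 0 0 -0.04 0 0 8.85 | 0 0 0 -0.04 0 0 8.85 | 0 0 0 -0.04 0 0 8.85"
}}

```text
t: 3.6
position: [0.4947, 0.1412, 0.0641]
tool_rot: [1.499, 2.76, -0.001]
wrist_force: [1.7, -4.7, -2.7]
opening: 0.135
grasp_force: 20.0
```

```bash
python3 - <<'E'
from h import *
go([.4943,.1415,.063],-.995+np.pi)
E
```

```text
yaw now 2.147 shift [ 0.0004 -0.0002  0.0011] turn [-0.0003  0.0007  0.0001] q1,q6 [ 0.255 -0.319]
```

Next I'll release, go straight up, and move back clear of the view to check the dial.

Call:
{"name": "move_tool", "arguments": {
  "increments": "0.3 0 0 0 0 0 0 | 0.5 0 0 0 0 0 0 | 0.5 0 0 0 0 0 0 | 0.5 0 0 0 0 0 0 | 0.5 0 0 -1.2 0 0 0 | 0.5 0 0 -2.8 0 0 0 | 0.5 0 0 -4.4 0 0 0 | 0.5 0 0 -6 0 0 0 | 0.5 0 0 -7.2 0 0 0 | 0.5 0 0 -7.2 0 0 0"
}}

```text
t: 4.43
position: [0.4979, 0.1431, 0.2508]
tool_rot: [1.495, 2.754, 0.012]
wrist_force: [2.1, -0.1, 0.2]
opening: 0.504
grasp_force: 0.0
```

```bash
python3 - <<'E'
from h import *
for y in (0,np.pi/2,2.147): go([.524,-.256,.25],y)
E
```

```text
yaw now 2.147 shift [-3.489e-01 -1.955e-01 -1.000e-04] turn [ 0.0098 -0.0095  2.147 ] q1,q6 [ 0.257 -0.32 ]
yaw now 2.147 shift [-3.489e-01 -1.955e-01 -1.000e-04] turn [1.130e-02 2.000e-04 5.762e-01] q1,q6 [ 0.257 -0.32 ]
yaw now 2.147 shift [-3.489e-01 -1.955e-01 -1.000e-04] turn [ 0.0106  0.0033 -0.    ] q1,q6 [ 0.257 -0.32 ]
```

In the tool's units: -0.349 m is -13.96, -0.1955 m is -7.82, -0.99 rad is -9.9.

Call:
{"name": "move_tool", "arguments": {
  "increments": "0.6 -1.16 -0.652 0 0 0 -0.83 | 0.6 -2.32 -1.304 0 0 0 -1.66 | 0.6 -3.48 -1.96 0 0 0 -2.49 | 0.6 -4.64 -2.6 0 0 0 -3.32 | 0.6 -5.8 -3.24 0 0 0 -4.15 | 0.6 -6.96 -3.92 0 0 0 -4.98 | 0.6 -8.12 -4.56 0 0 0 -5.81 | 0.6 -9.32 -5.2 0 0 0 -6.64 | 0.6 -10.48 -5.88 0 0 0 -7.47 | 0.6 -11.64 -6.52 0 0 0 -8.3 | 0.6 -12.8 -7.16 0 0 0 -9.13 | 0.6 -13.96 -7.82 0 0 0 -9.9 | 0.6 -13.96 -7.82 0 0 0 -9.9 | 0.6 -13.96 -7.82 0 0 0 -9.9 | 0.6 -13.96 -7.82 0 0 0 -9.9 | 0.6 -13.96 -7.82 0 0 0 -9.9 | 0.6 -13.96 -7.82 0 0 0 -9.9"
}}

```text
t: 5.85
position: [0.5206, -0.2559, 0.2441]
tool_rot: [-0.006, -3.141, -0.001]
wrist_force: [-0.2, 1.1, -0.1]
opening: 0.597
grasp_force: 0.0
```

```bash
python3 - <<'E'
from h import *
go([.524,-.256,.109],3.137)
t=bot.snapshot("top")[:,:,::-1]; s=bot.snapshot("scene")[:,:,::-1]
cv2.imwrite("pics/top1.png",t);cv2.imwrite("pics/scene1.png",s)
a=cv2.resize(t[215:295,190:270],None,fx=6,fy=6,interpolation=cv2.INTER_CUBIC)
b=cv2.resize(s[260:350,405:475],None,fx=4,fy=4,interpolation=cv2.INTER_CUBIC)
o=np.zeros((480,780,3),np.uint8);o[:,:480]=a;o[:360,490:770]=b;cv2.imwrite("pics/c3.png",o)
E
```

```text
yaw now 3.138 shift [-0.0035 -0.0002  0.1351] turn [ 0.0004 -0.0004  0.0007] q1,q6 [-0.477 -2.044]
```

View pics/c3.png

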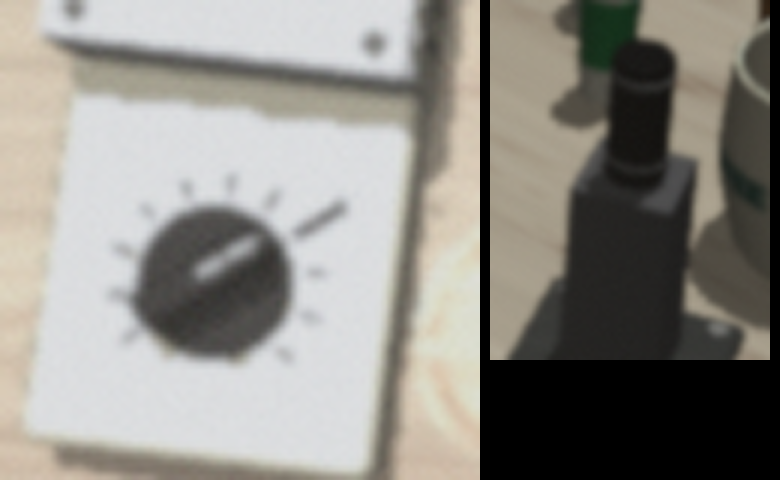

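The pointer now points along the long mark: pointer (197,273)–(261,237) and mark (299,233)–(345,205) in the crop. I'll check the angle numerically.

```bash
python3 - <<'E'
from h import *
im=cv2.imread("pics/top1.png",0).astype(float)
def pca(ends,z,sgn,name,hw=3):
    a,b=[np.array(((x+.5)/6-.5+190,(y+.5)/6-.5+215)) for x,y in ends]
    d=(b-a)/np.linalg.norm(b-a); n=np.array([-d[1],d[0]]); pts=[]
    for s in np.linspace(.15,.85,15):
        k=np.linspace(-hw,hw,25); q=(a+s*(b-a))[None]+k[:,None]*n
        v=cv2.remap(im.astype(np.float32),q[:,0].astype(np.float32)[None],q[:,1].astype(np.float32)[None],cv2.INTER_LINEAR)[0]*sgn
        w=np.clip(v-(v.min()+.5*(v.max()-v.min())),0,None); pts.append(plane("top",tuple((q*w[:,None]).sum(0)/w.sum()),z)[:2])
    vx,vy,x,y=cv2.fitLine(np.array(pts,np.float32),cv2.DIST_L2,0,.01,.01).ravel()
    c=np.array([.4943,.1416]);off=np.cross([vx,vy],c-[x,y]) if 0 else vx*(c[1]-y)-vy*(c[0]-x)
    print(name,np.arctan2(vy,vx),"axis offset mm",off*1e3)
pca([(197,273),(261,237)],.074,1,"pointer"); pca([(299,233),(345,205)],.04,-1,"mark")
for p in[[.4943,.1416,.07]]: print(proj("top",p))
E
```

```text
pointer -1.0060077 axis offset mm -0.22199907928741827
mark -0.9853204 axis offset mm 0.3412521946462056
[222.71891315 260.63502716]
```

The pointer and mark agree within about 0.02 rad, both either side of -0.995, so the dial is set. Now the probe grasp.

In the tool's units: 0.135 m is 5.4, 0.13 m is 5.2.

Call:
{"name": "move_tool", "arguments": {
  "increments": "0.6 -0.14 0 1.2 0 0 0 | 0.6 -0.14 0 2.4 0 0 0 | 0.6 -0.14 0 3.6 0 0 0 | 0.6 -0.14 0 4.6 0 0 0 | 0.6 -0.14 0 5.2 0 0 0 | 0.6 -0.14 0 5.4 0 0 0 | 0.6 -0.14 0 5.4 0 0 0 | 0.4 -0.14 0 5.4 0 0 0 | 0.3 -0.14 0 5.4 0 0 0 | 0.2 -0.14 0 5.4 0 0 0 | 0 -0.14 0 5.4 0 0 0 | 0 -0.14 0 5.4 0 0 0 | 0 -0.14 0 5.4 0 0 0 | 0 -0.14 0 5.4 0 0 0",
  "clamp_n": 25
}}

```text
t: 7.12
position: [0.5246, -0.2574, 0.1101]
tool_rot: [0.008, 3.141, -0.001]
wrist_force: [-0.9, 0.8, 6.1]
opening: 0.246
grasp_force: 25.0
```

```bash
python3 - <<'E'
from h import *
go([.524,-.256,.23],3.137)
E
```

```text
yaw now 3.137 shift [ 0.0004  0.0013 -0.1199] turn [-0.0005  0.001  -0.0002] q1,q6 [-0.477 -2.043]
```

Call:
{"name": "move_tool", "arguments": {
  "increments": "0 0 0 -0.4 0 0 0 | 0 0 0 -1 0 0 0 | 0 0 0 -1.6 0 0 0 | 0 0 0 -2.2 0 0 0 | 0 0 0 -2.8 0 0 0 | 0 0 0 -3.4 0 0 0 | 0 0 0 -4 0 0 0 | 0 0 0 -4.8 0 0 0 | 0 0 0 -5.6 0 0 0 | 0 0 0 -5.6 0 0 0 | 0 0 0 -5.6 0 0 0 | 0 0 0 -5.6 0 0 0"
}}

```text
t: 8.12
position: [0.5236, -0.2569, 0.2486]
tool_rot: [-0.008, -3.141, -0.001]
wrist_force: [-0.4, 0.0, -0.7]
opening: 0.251
grasp_force: 25.0
```

```bash
python3 - <<'E'
from h import *
go([.5985,.132,.25],3.137)
E
```

```text
yaw now 3.137 shift [-0.073   0.3893 -0.0013] turn [ 0.0004 -0.001  -0.0003] q1,q6 [-0.477 -2.042]
```

In the tool's units: 0.3893 m is 15.572, 0.379 m is 15.16.

Call:
{"name": "move_tool", "arguments": {
  "increments": "0 -0.08 0.4 0 0 0 0 | 0 -0.24 1.2 0 0 0 0 | 0 -0.44 2.32 0 0 0 0 | 0 -0.64 3.44 0 0 0 0 | 0 -0.84 4.56 0 0 0 0 | 0 -1.08 5.68 0 0 0 0 | 0 -1.28 6.8 0 0 0 0 | 0 -1.48 7.92 0 0 0 0 | 0 -1.68 9.04 0 0 0 0 | 0 -1.92 10.16 0 0 0 0 | 0 -2.12 11.28 0 0 0 0 | 0 -2.32 12.4 0 0 0 0 | 0 -2.52 13.52 0 0 0 0 | 0 -2.72 14.48 0 0 0 0 | 0 -2.84 15.16 0 0 0 0 | 0 -2.92 15.572 0 0 0 0 | 0 -2.92 15.572 0 0 0 0 | 0 -2.92 15.572 0 0 0 0 | 0 -2.92 15.572 0 0 0 0 | 0 -2.92 15.572 0 0 0 0"
}}

```text
t: 9.78
position: [0.5988, 0.1307, 0.249]
tool_rot: [-0.009, -3.141, 0.001]
wrist_force: [-0.5, -0.1, 0.8]
opening: 0.248
grasp_force: 25.0
```

```bash
python3 - <<'E'
from h import *
go([.5985,.132,.25],3.137)
t=bot.snapshot("top")[:,:,::-1]; s=bot.snapshot("scene")[:,:,::-1]
cv2.imwrite("pics/top2.png",t);cv2.imwrite("pics/scene2.png",s)
a=cv2.resize(s[90:250,230:360],None,fx=3.75,fy=3.75,interpolation=cv2.INTER_CUBIC)
cv2.imwrite("pics/c4.png",a)
E
```

```text
yaw now 3.136 shift [ 0.0003  0.0013 -0.001 ] turn [-0.0003 -0.0006 -0.0014] q1,q6 [ 0.196 -1.369]
```

View pics/c4.png

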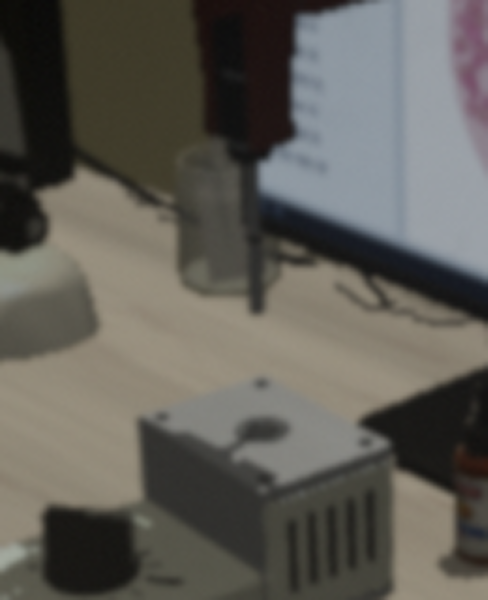

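The rod hangs clear above the block. In the crop its tip is at (258,311), the ring at (254,238) and the hole at (263,430). I'll fit the rod's centre line and compare it with vertical and with the hole.

```bash
cat > rod.py <<'E'
from h import *
def rod(im,p0,p1,lo=.1,hi=.9,hw=5,n=30):
    "centre line of the dark rod between two pixel guesses: gradient-edge midpoint per row"
    im=cv2.cvtColor(im,cv2.COLOR_BGR2GRAY).astype(np.float32); out=[]
    p0,p1=np.array(p0,float),np.array(p1,float); k=np.linspace(-hw,hw,101)
    for s in np.linspace(lo,hi,n):
        c=p0+s*(p1-p0); x=(c[0]+k).astype(np.float32)
        v=cv2.GaussianBlur(cv2.remap(im,x[None],np.full_like(x,c[1])[None],cv2.INTER_LINEAR),(9,1),0)[0]
        g=np.gradient(v); out.append(((x[g.argmin()]+x[g.argmax()])/2,c[1],x[g.argmax()]-x[g.argmin()]))
    return np.array(out)
E
python3 - <<'E'
from rod import *
np.set_printoptions(precision=2,suppress=True)
im=cv2.imread("pics/scene2.png")
C=lambda x,y:((x+.5)/3.75-.5+230,(y+.5)/3.75-.5+90)
r=rod(im,C(248,165),C(258,311),.05,.95,n=24)
print(r)
s=bot.get_state();p=s["position"];zt=p[2]-.1001
for z,n in((zt,"tip"),(zt+.04,"ring"),(zt+.08,"shoulder")): print(n,z,proj("scene",[p[0],p[1],z]))
print("seen tip",C(258,312),"ring",C(254,238), "hole proj",proj("scene",[.5985,.132,.085]))
E
```

```text
[[295.85 135.58   4.9 ]
 [296.1  137.1    5.  ]
 [296.11 138.63   5.  ]
 [296.01 140.15   5.  ]
 [296.02 141.67   5.  ]
 [297.32 143.2    7.6 ]
 [294.48 144.72   2.1 ]
 [294.93 146.24   3.  ]
 [294.58 147.77   1.9 ]
 [297.74 149.29   8.2 ]
 [293.24 150.81  -2.6 ]
 [297.45 152.34   4.  ]
 [297.5  153.86   3.9 ]
 [297.46 155.39   4.  ]
 [297.36 156.91   4.  ]
 [297.37 158.43   4.  ]
 [297.67 159.96   4.  ]
 [297.57 161.48   4.  ]
 [297.53 163.     3.9 ]
 [297.48 164.53   4.  ]
 [297.99 166.05   5.  ]
 [297.89 167.57   5.  ]
 [297.4  169.1    4.  ]
 [297.7  170.62   4.  ]]
tip 0.14921132750473415 [298.85 172.92]
ring 0.18921132750473416 [297.88 152.53]
shoulder 0.22921132750473416 [296.88 131.42]
seen tip (298.43333333333334, 172.83333333333331) ring (297.3666666666667, 153.1) hole proj [299.71 204.11]
```

In the tool's units: 0.054 m is 2.16, 0.05 m is 2.

Call:
{"name": "move_tool", "arguments": {
  "increments": "0 -0.04 0.028 0.4 0 0 0 | 0 -0.04 0.028 0.8 0 0 0 | 0 -0.04 0.028 1.2 0 0 0 | 0 -0.04 0.028 1.6 0 0 0 | 0 -0.04 0.028 2 0 0 0 | 0 -0.04 0.028 2.16 0 0 0 | 0 -0.04 0.028 2.16 0 0 0 | 0 -0.04 0.028 2.16 0 0 0 | 0 -0.04 0.028 2.16 0 0 0 | 0 -0.04 0.028 2.16 0 0 0 | 0 -0.04 0.028 2.16 0 0 0 | 0 -0.04 0.028 2.16 0 0 0"
}}

```text
t: 10.88
position: [0.6003, 0.1325, 0.1958]
tool_rot: [0.007, 3.141, 0.0]
wrist_force: [0.8, -0.6, -0.1]
opening: 0.245
grasp_force: 25.0
```

```bash
python3 - <<'E'
from rod import *
print(bot.get_state()["position"])
t=np.mean([bot.snapshot("top")[:,:,::-1].astype(float) for _ in range(6)],0); s=np.mean([bot.snapshot("scene")[:,:,::-1].astype(float) for _ in range(6)],0)
t=t.astype(np.uint8);s=s.astype(np.uint8)
cv2.imwrite("pics/top3.png",t);cv2.imwrite("pics/scene3.png",s)
a=cv2.resize(s[130:230,262:338],None,fx=6,fy=6,interpolation=cv2.INTER_CUBIC)
b=cv2.resize(t[160:260,195:251],None,fx=6,fy=6,interpolation=cv2.INTER_CUBIC)
cv2.imwrite("pics/c5.png",np.hstack([a,b]))
E
```

```text
[0.60027533 0.13250203 0.19576627]
```

View pics/c5.png

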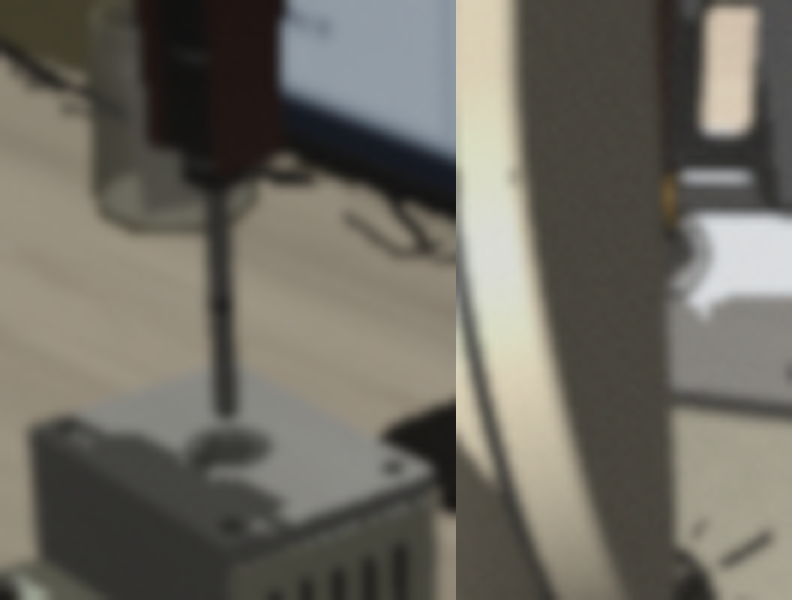

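The rod hangs just above the hole: tip at crop (226,415), hole centre at about (231,448). The arm blocks the top view. I'll measure the remaining offset.

```bash
python3 - <<'E'
from rod import *
np.set_printoptions(precision=2,suppress=True)
im=cv2.imread("pics/scene3.png"); g=cv2.cvtColor(im,cv2.COLOR_BGR2GRAY).astype(float)
C=lambda x,y:((x+.5)/6-.5+262,(y+.5)/6-.5+130)
a=rod(im,C(215,205),C(220,285),.0,1,n=14); b=rod(im,C(221,320),C(226,395),0,1,n=14)
r=np.vstack([a,b]); r=r[(r[:,2]>3)&(r[:,2]<5.6)]; print(len(r),r[::4])
k=np.polyfit(r[:,1],r[:,0],1); print("rms",np.std(r[:,0]-np.polyval(k,r[:,1])))
p=bot.get_state()["position"]; q=[proj("scene",[p[0],p[1],z]) for z in(.0957,.1357,.1757)]; print("TCP axis proj",q,"rod u there",[np.polyval(k,x[1]) for x in q])
h=proj("scene",[.5985,.1318,.085]); print("hole proj (top+scene est)",h,"rod u at hole row",np.polyval(k,h[1]))
# hole from earlier clean scene image: screws through homography (diagonals' crossing) 
S=lambda x,y:((x+.5)/4-.5+210,(y+.5)/4-.5+185)
g0=cv2.imread("pics/scene0.png",0).astype(float)
def dark(uv,r):
    u,v=map(round,uv); w=g0[v-r:v+r+1,u-r:u+r+1]; w=np.clip(np.median(np.r_[w[0],w[-1],w[:,0],w[:,-1]])-w-8,0,None)
    yy,xx=np.mgrid[v-r:v+r+1,u-r:u+r+1]; return np.array([(xx*w).sum(),(yy*w).sum()])/w.sum()
print("hole centroid clean",[dark(S(360,78),n) for n in(8,9,10,11)])
A,B,Cc,D=[np.r_[S(*x),1] for x in[(359,29),(361,131),(470,91),(252,64)]]
x=np.cross(np.cross(A,B),np.cross(Cc,D)); print("screw diagonals cross",x[:2]/x[2])
# tip row
c=np.polyfit(r[:,1],r[:,0],1); v=np.arange(190,208,.5)
col=cv2.remap(g.astype(np.float32),np.polyval(c,v).astype(np.float32)[None],v.astype(np.float32)[None],cv2.INTER_LINEAR)[0]
print("tip row",v[np.gradient(col).argmax()], "ring row", end=" ")
v=np.arange(172,188,.5);col=cv2.remap(g.astype(np.float32),np.polyval(c,v).astype(np.float32)[None],v.astype(np.float32)[None],cv2.INTER_LINEAR)[0]
print((v*np.clip(np.median(col)-col,0,None)).sum()/np.clip(np.median(col)-col,0,None).sum())
E
```

```text
27 [[297.52 163.75   4.  ]
 [297.94 168.88   4.6 ]
 [298.14 172.98   4.5 ]
 [298.45 177.08   4.  ]
 [298.61 185.8    4.  ]
 [298.57 189.65   3.6 ]
 [298.97 193.49   4.9 ]]
rms 0.229853922244202
TCP axis proj [array([299.93, 198.68]), array([299.01, 179.23]), array([298.05, 159.1 ])] rod u there [np.float64(299.15836491465734), np.float64(298.33328829426034), np.float64(297.4796494501272)]
hole proj (top+scene est) [299.78 204.14] rod u at hole row 299.389745283112
hole centroid clean [array([299.48, 204.31]), array([299.48, 204.31]), array([299.48, 204.31]), array([299.3, 204.4])]
screw diagonals cross [299.61 203.97]
tip row 207.5 ring row 179.70572597137016
```

The rod is upright and within about 0.7 mm laterally; it needs about -0.6 mm in y. The ring has to descend 51 mm by the image and 50.7 mm by kinematics, so I'll go down slowly.

Call:
{"name": "move_tool", "arguments": {
  "increments": "0 0 -0.024 0 0 0 0 | 0 0 -0.024 0.16 0 0 0 | 0 0 -0.024 0.32 0 0 0 | 0 0 -0.024 0.48 0 0 0 | 0 0 -0.024 0.64 0 0 0 | 0 0 -0.024 0.8 0 0 0 | 0 0 -0.024 0.96 0 0 0 | 0 0 -0.024 1.12 0 0 0 | 0 0 -0.024 1.28 0 0 0 | 0 0 -0.024 1.44 0 0 0 | 0 0 -0.024 1.6 0 0 0 | 0 0 -0.024 1.76 0 0 0 | 0 0 -0.024 1.92 0 0 0 | 0 0 -0.024 2 0 0 0 | 0 0 -0.024 2.02 0 0 0 | 0 0 -0.024 2.02 0 0 0 | 0 0 -0.024 2.02 0 0 0 | 0 0 -0.024 2.02 0 0 0 | 0 0 -0.024 2.02 0 0 0"
}}

```text
t: 13.07
position: [0.6002, 0.1319, 0.145]
tool_rot: [0.008, 3.141, 0.0]
wrist_force: [-0.2, -0.3, -0.5]
opening: 0.249
grasp_force: 25.0
```

```bash
python3 - <<'E'
from rod import *
print(bot.get_state()["position"],bot.get_state()["wrist_force"])
s=np.mean([bot.snapshot("scene")[:,:,::-1].astype(float) for _ in range(10)],0).astype(np.uint8)
cv2.imwrite("pics/scene4.png",s)
g=cv2.cvtColor(s,cv2.COLOR_BGR2GRAY).astype(np.float32)
r=rod(s,(297.9,184),(299.1,200),0,1,n=10); k=np.polyfit(r[:,1],r[:,0],1); print(r.round(2)[::3],"u at 204.2",np.polyval(k,204.2))
v=np.arange(190,214,1.); print(dict(zip(v,cv2.remap(g,np.polyval(k,v).astype(np.float32)[None],v.astype(np.float32)[None],cv2.INTER_LINEAR)[0].round())))
print(proj("scene",[.5985,.1318,.085]),proj("scene",[.5985-.0027,.1318-.0029,.085]))
cv2.imwrite("pics/c6.png",cv2.resize(s[170:230,265:335],None,fx=10,fy=10,interpolation=cv2.INTER_CUBIC))
E
```

```text
[0.60020161 0.13187998 0.1450354 ] [-0.23114597 -0.34038088 -0.51317451]
[[297.9  184.     9.  ]
 [299.3  189.33   4.  ]
 [299.3  194.67   4.  ]
 [299.35 200.     4.1 ]] u at 204.2 300.1384389149059
{np.float64(190.0): np.float32(53.0), np.float64(191.0): np.float32(52.0), np.float64(192.0): np.float32(52.0), np.float64(193.0): np.float32(52.0), np.float64(194.0): np.float32(53.0), np.float64(195.0): np.float32(53.0), np.float64(196.0): np.float32(53.0), np.float64(197.0): np.float32(54.0), np.float64(198.0): np.float32(53.0), np.float64(199.0): np.float32(53.0), np.float64(200.0): np.float32(52.0), np.float64(201.0): np.float32(49.0), np.float64(202.0): np.float32(48.0), np.float64(203.0): np.float32(45.0), np.float64(204.0): np.float32(38.0), np.float64(205.0): np.float32(34.0), np.float64(206.0): np.float32(38.0), np.float64(207.0): np.float32(47.0), np.float64(208.0): np.float32(59.0), np.float64(209.0): np.float32(66.0), np.float64(210.0): np.float32(67.0), np.float64(211.0): np.float32(67.0), np.float64(212.0): np.float32(68.0), np.float64(213.0): np.float32(68.0)}
[299.78347232 204.14118187] [299.71107502 205.06299188]
```

View pics/c6.png

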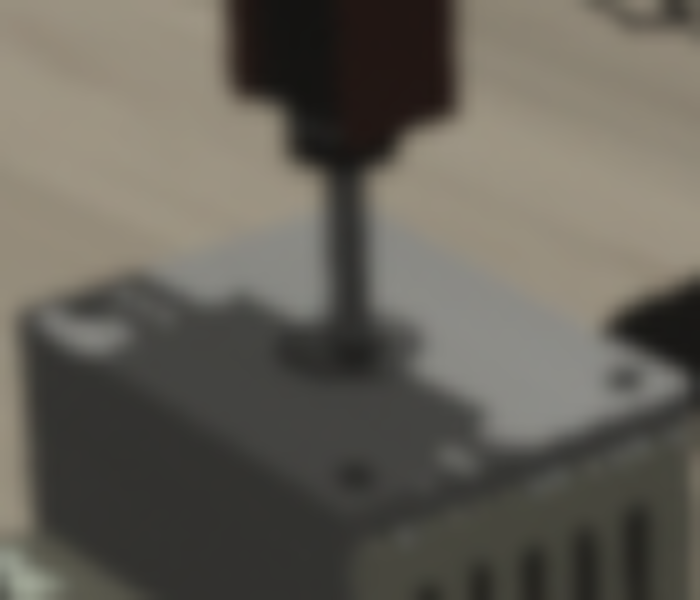

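The rod stands in the hole at crop column ~345, which is pixel column 299.4 against the hole's 299.5–299.8. The ring is at row ~204.9 (expected 205.1), and the wrist force is about zero. I'm handing it in.

```bash
python3 -c "
from workcell import bot
print(bot.close_job())"
```

```text
the job is handed in; nothing more can be done
None
```

I set the dial to the long mark (within about 0.02 rad) and handed the job in with the probe held upright in the guide hole. The ring is level with the top to within about 1 mm by image and arm position. The rod is centred to about 1 mm, less certain along the camera's line of sight because the arm blocked the top view, and the wrist force was near zero.

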